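Tare the bench scale for a casting tray

ROBOT

A 6-joint arm with a two-finger parallel gripper is mounted at the origin on the work surface. World frame = base frame: x ahead of the robot, y to its left, z up, the work surface at z = 0. Lengths are in m, angles in rad, forces in N, time in s.
With the tool pointing down it reaches from about 0.225 to 0.875 m from the base axis. Payload 3.4 kg.
Tool frame: the origin (TCP) lies where the fingers leave the gripper's body, on its centre line; the fingertips stand 73 mm ahead of it and the grasp point (between the pads) lies 54 mm ahead of it (manip.pinch_z is the distance from the TCP to the grasp point, in m); z points along the fingers, y is the line along which they close (so a half turn about z gives the same grasp; the last joint's range is limited). The gripper opens to 85 mm and grips with 20 to 120 N. Pads are 22 mm wide; open, the fingers measure 114 mm over their backs; the gripper's body (76 mm by 85 mm) begins 54 mm behind the grasp point. The pads swing forward as they close: fully open they stand 13 mm farther back than shut.
Start: joints at [1.087, 0.276, 1.505, -0, 1.361, -0.121], TCP at [0.204, 0.538, 0.304] pointing down, gripper open.
Joint ranges: [-2.89, 2.89], [-0.75, 2.08], [0.22, 2.7], [-1.18, 4.32], [0.11, 2.71], [-2.7, 2.7]. Speed limits (rad/s): [2.57, 2.57, 3.14, 3.14, 3.14, 3.14].

INTERFACE

Orientations are given as a unit quaternion [w, x, y, z].
In Python, from rig import readout, imaging, manip gives the robot as it stands. The module is installed in compiled form; this text tells all that it offers.
- The arm moves only by the tool servo_tool, never from a script. Its argument "moves" is a list of rows, each an object with "dp": the shift along the tool's x, y, z in units of 0.2 m (1.0 is 0.2 m), a list of three; "delta_rot": the turn, a rotation vector about the tool's x, y, z in units of 0.1 rad (1.0 is 0.1 rad), a list of three; "fingers": the opening, from 0 (shut) to 1 (fully open). In form: [{"dp": [dx, dy, dz], "delta_rot": [wx, wy, wz], "fingers": fingers}, ...]. A call has 1 to 5 rows; each row shifts and turns the commanded pose from where the row before left it, along the tool's axes as they then stand; what a row does not reach is not made up. A row lasts 1/10 s, in which the tool goes at most 50 mm and 8.59 degrees, less where a joint would pass 70% of its speed; a pose out of reach is approached as far as the arm can. A call with a number of a shift or a turn outside -1 to 1 is refused whole. A call with a gripper value outside its range is refused whole. The fingers move at their own pace and stop on an object; "force" is the grip in N (left out, the last holds). Time passes only in rows, so rows that do not move let the fingers close. It gives the time, the measured TCP pose, the force, the opening and the grip force at its end, in the units of the state.
- readout.get_state(): the state, without advancing time (a new reading comes with each control period).
- imaging.get_image(name): name is "side" or "top" or "wrist"; returns (picture, depth): 400x640x3 uint8, red, green, blue; 400x640 float32, m along the optical axis (not along the pixel's ray), 0 where there is no reading.
- imaging.calibration(name): a dict with "intrinsics" (3x3 intrinsics, pixels), "R" (3x3) and "t" (3): a world point X has camera coordinates R X + t; the wrist camera has in their place "hand_eye" (4x4, takes a point from camera to tool coordinates, whose origin is the TCP and whose axes are the flange's). Camera axes: x right, y down, z forward; pixel columns grow to the right and rows downward; lengths in m; the calibration is good to about 2 mm. A picture is of the moment at which its call begins: read the wrist's pose just before it. calibration takes no time and is no camera call.
- manip.sign_off(): hands the job in; it is judged then, once.
The state is a dict: "clock": time; "qpos": joint angles; "qd": joint speeds; "effort": joint torques, N m; "position": TCP position; "ee_rot": TCP orientation; "contact_force": force on the tool from outside, world axes, zero at the start; "moment": the same for the moment, N m; "width": finger opening in m; "gripper_force": force on a finger pad.
Only numpy, scipy, OpenCV 4.12 (cv2) and the standard library are available. Lean on these libraries where they do the work, as an engineer would, in place of code of your own. Each camera call takes 0.05 s, during which the arm holds its last target. There are 200 camera calls.

TASK

Tare the bench scale for a tray: lift the top tray off the nested pile and set it down, without dropping it, upright in the middle of the scale's platform and lengthways along it. Then let go of it and turn the round knob on the inclined dial until the long thick zero mark stands right at the tip of the pointer. Leave the other two trays nested in their place and do not disturb the things lying around.

Things in the scene. Friction and masses are not known exactly. Their poses are not given: they have to be found in the camera images.
- scale: Grey bench scale, fixed, base plate 240 (x) x 400 (y) x 30 mm; origin under its centre. Platform centre 105 mm from the origin along +y, axis of the round dial head (176 mm across, up to 175 mm high) 105 mm along -y. The dial face leans to the scale's front (-x, towards the robot): its outward normal is 0.52 rad (30 deg) from vertical.
- platform_top (a point): Centre of the top face of the steel platform, 190 (x) x 120 (y) mm, 70 mm above the bench when empty; x runs along the platform's long side, z up. The platform stands on a spring, sinks about 4 to 7 mm under a tray and stops at 12 mm; the pointer follows it.
- tray_top: Top one of three equal nested cast aluminium trays, 150 (x) x 60 (y) x 52 mm high, 0.26 to 0.47 kg; origin at the centre of its underside, z up. Lower 22 mm: a foot 134 x 45 mm; above it a rim band 30 mm high with upright sides 60 mm wide outside, walls 4 mm. Nested, the foot stands in the tray below (4 mm play), 30 mm a tray. Hold the rim band across its 60 mm.
- tray_middle: The second tray of the pile, same shape and origin; stays.
- tray_bottom: The lowest tray of the pile, same shape and origin, on the bench; stays.
- knob_grip (a point): Grasp point on the axis of the black round knurled knob (54 mm diameter, 38 mm high) fixed in the middle of the white dial disc (140 mm across): 24 mm above the disc's face, 14 mm below the knob's top. z points out of the dial along its axis (30 deg from vertical), x to the zero mark.
- dial (a joint): Turn of the knob and disc, rad, growing clockwise as seen facing the dial. At 0 the zero mark is at the dial's uppermost side (the scale's +x). Range -1 to 3; it stays where it is left (light friction, 0.06 N m).
- zero_mark (a point): Point at the outer end of the zero mark, 64 mm from the dial's axis; the zero mark is the single black mark 26 mm long and 6 mm wide, all other marks are thin (every 10 deg). Axes as knob_grip: x outwards along the mark, y across it.
- pointer (a joint): Angle of the pointer, rad, in the same sense and from the same origin as the dial's: the dial reads zero when joint dial equals joint pointer. 0 with the platform empty; moved only by the load on the platform (0.9 to 1.8 with a tray on).
- pointer_tip (a point): Inner tip of the dark steel wedge-shaped pointer that rides over the dial's rim, 64 mm from the dial's axis, about 5 mm above the disc's face.
- casting: Bystander: aluminium flanged hub 116 mm in diameter, 55 mm high, origin under its centre. Stands at one side of the scale, the pile at the other.
- grinder: Bystander: air die grinder, about 190 mm long along x, 39 mm high, lying on the bench to one side beyond the scale, origin under it.
- brush: Bystander: brush lying on the bench to one side beyond the scale, origin under it, its length along x.
Not all that is in view belongs to the job. What is shaped like the tray_top but orange is not meant. Leave any blue look-alike of the tray_middle alone.

How it is judged:
By the outcome, as a careful person would: the job done as asked, in the order asked, and still so for the second after the job is handed in, with the robot touching nothing.
It also fails if it takes over 53 s, if anything falls off the work surface, if the arm or the gripper's body presses on something with over 40 N, if the wrist force passes 120 N, or if a joint passes its speed limit or range.

## Working session

There is one attempt and no reset: what is moved stays moved. The work goes in short steps, Python scripts to look and compute and a tool call to move; the robot and the scene stay as the last step left them, time stands still between calls to the robot, and variables do not carry over. Pictures are saved under pics/ and viewed, at most 13 in all, crops included, and the job is handed in when it is done.

Besides the shell and the picture viewer there is one more tool, called after "Call:" by a JSON object that holds its "api" and its "payload". servo_tool: Moves the arm, as the interface text tells. Its arguments: {"type":"object","properties":{"moves":{"type":"array"},"force":{"type":"number"}},"required":["moves"]}

```bash
mkdir -p pics
cat > h.py <<'E'
import numpy as np, cv2
from scipy.spatial.transform import Rotation as Ro
from rig import readout, imaging, manip
def q2R(q): return Ro.from_quat([q[1],q[2],q[3],q[0]]).as_matrix()
def snap(name,fn=None):
    s=readout.get_state(); im,d=imaging.get_image(name); c=imaging.calibration(name); K=np.array(c["intrinsics"])
    if name=="wrist":
        T=np.eye(4);T[:3,:3]=q2R(s["ee_rot"]);T[:3,3]=s["position"]; T=T@np.array(c["hand_eye"])
    else:
        R=np.array(c["R"]);T=np.eye(4);T[:3,:3]=R.T;T[:3,3]=-R.T@np.array(c["t"])
    if fn: cv2.imwrite("pics/"+fn,im[:,:,::-1])
    v,u=np.mgrid[0:d.shape[0],0:d.shape[1]]
    P=np.stack([(u-K[0,2])*d/K[0,0],(v-K[1,2])*d/K[1,1],d],-1)@T[:3,:3].T+T[:3,3]
    P[d==0]=np.nan
    return im,d,P,K,T
def st():
    s=readout.get_state(); print({k:np.round(s[k],4).tolist() for k in ("clock","qpos","position","ee_rot","contact_force","width","gripper_force")})
E
python3 - <<'E'
from h import *
st()
for n in("top","side"):
    im,d,P,K,T=snap(n,n+"0.png"); np.savez("pics/%s0.npz"%n,im=im,P=P); print(n,T.round(3).tolist())
a=cv2.imread("pics/top0.png")
E
```

```text
{'clock': 0.0, 'qpos': [1.087, 0.2766, 1.5062, -0.0, 1.3607, -0.121], 'position': [0.2039, 0.5372, 0.303], 'ee_rot': [-0.0003, 0.1804, 0.9836, -0.0009], 'contact_force': [-0.4167, -0.7889, -0.2187], 'width': 0.0854, 'gripper_force': 0.0}
top [[-0.106, -0.97, 0.217, 0.259], [-0.994, 0.105, -0.017, -0.007], [-0.007, -0.218, -0.976, 1.18], [0.0, 0.0, 0.0, 1.0]]
side [[0.863, -0.276, 0.422, -0.066], [-0.504, -0.432, 0.748, -0.954], [-0.024, -0.859, -0.512, 0.783], [0.0, 0.0, 0.0, 1.0]]
```

View pics/top0.png

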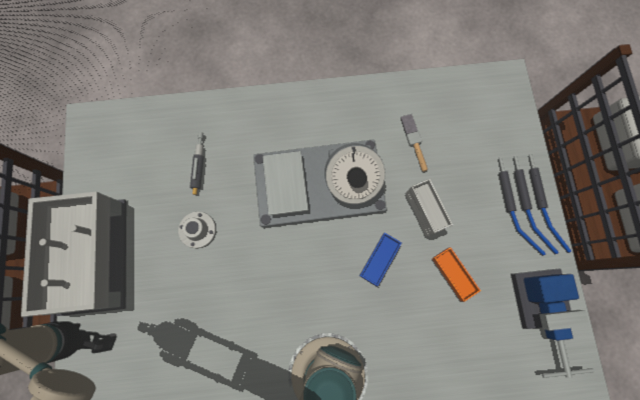

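View pics/side0.png

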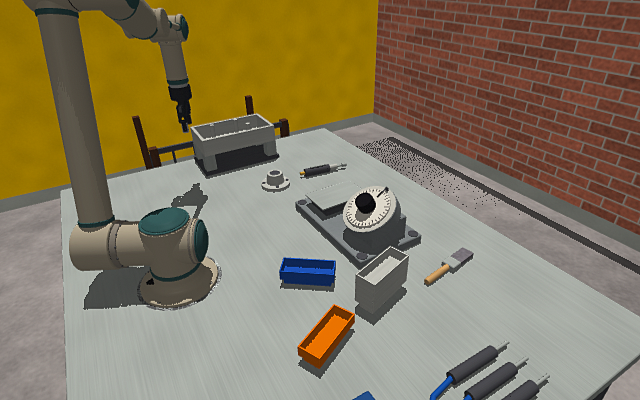

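The top view shows the pile at (428,208), the scale's platform at (286,183), the dial at (356,175) with the knob at (357,178), the casting at (197,230), and the decoys (blue, orange) at (381,260) and (456,274).

```bash
python3 - <<'E'
from h import *
T=np.load("pics/top0.npz");S=np.load("pics/side0.npz");P=T["P"];Q=S["P"]
def reg(P,u0,u1,v0,v1,z0,z1):
    p=P[v0:v1,u0:u1].reshape(-1,3); return p[(p[:,2]>z0)&(p[:,2]<z1)]
def rect(p,n):
    p=p.astype(np.float32); r=cv2.minAreaRect(p[:,:2]*1000); print(n,len(p),np.round(r[0],1),np.round(r[1],1),round(r[2],2),"z",np.percentile(p[:,2],[10,50,90]).round(4))
rect(reg(P,395,460,170,245,.100,.13),"pile top")
p=reg(Q,340,420,235,320,.100,.13); rect(p,"pile side")
p=reg(P,258,315,145,225,.06,.08);rect(p,"plat top")
p=reg(P,245,395,130,235,.02,.04);rect(p,"base top")
p=reg(Q,290,425,175,270,.02,.04);rect(p,"base side")
p=reg(Q,290,360,170,230,.062,.08);rect(p,"plat side")
print("bench",np.nanmedian(P[250:300,260:340,2]),np.nanmedian(Q[300:340,220:280,2]))
# knob top: dark pixels near dial
for n,A,I,b in(("top",P,T["im"],(325,390,140,210)),("side",Q,S["im"],(340,405,180,240))):
    m=np.zeros(I.shape[:2],bool);m[b[2]:b[3],b[0]:b[1]]=1
    m&=(I.max(-1)<60)&(A[...,2]>.15); print(n,m.sum(),np.nanmean(A[m],0).round(4),np.nanmin(A[m],0).round(3),np.nanmax(A[m],0).round(3))
    w=np.zeros(I.shape[:2],bool);w[b[2]:b[3],b[0]:b[1]]=1; w&=(I.min(-1)>150)&(A[...,2]>.08)
    q=A[w]; c=np.median(q,0); 
    for _ in range(4):
        _,_,V=np.linalg.svd(q-q.mean(0),full_matrices=False); nn=V[2]*np.sign(V[2][2]); q=q[abs((q-np.median(q,0))@nn)<.006]
    print(" disc",len(q),q.mean(0).round(4),nn.round(3))
E
python3 - <<'E'
import cv2,numpy as np
a=cv2.imread("pics/top0.png")[125:235,240:460];b=cv2.imread("pics/side0.png")[170:300,290:430]
a=cv2.resize(a,None,fx=3.6,fy=3.6,interpolation=cv2.INTER_CUBIC)
cv2.imwrite("pics/c0.png",a)
E
```

```text
pile top 321 [ 449.4 -350.8] [150.1  63.6] 16.25 z [0.1025 0.1098 0.1135]
pile side 506 [ 449.8 -352.7] [155.7  62.3] 16.63 z [0.102  0.1085 0.1127]
plat top 2325 [576.1  71.3] [190.8 120.1] 1.26 z [0.0668 0.0695 0.0722]
base top 3982 [541.7 -34.6] [314.1 399.9] 1.25 z [0.0265 0.0296 0.0326]
base side 2500 [547.1 -88.3] [393.9 402.8] 60.5 z [0.0263 0.0304 0.0336]
plat side 893 [577.2   2. ] [192.8 260.9] 1.02 z [0.0684 0.0704 0.0723]
bench -0.00028140590998471104 -1.1401490486395716e-05
top 272 [ 0.5387 -0.1389  0.1688] [ 0.515 -0.163  0.154] [ 0.567 -0.115  0.182]
 disc 1559 [ 0.5619 -0.1383  0.1368] [-0.496 -0.013  0.868]
side 269 [ 0.5433 -0.1473  0.1659] [ 0.513 -0.171  0.15 ] [ 0.625 -0.09   0.183]
 disc 1056 [ 0.5575 -0.1507  0.1336] [-0.497 -0.009  0.868]
```

View pics/c0.png

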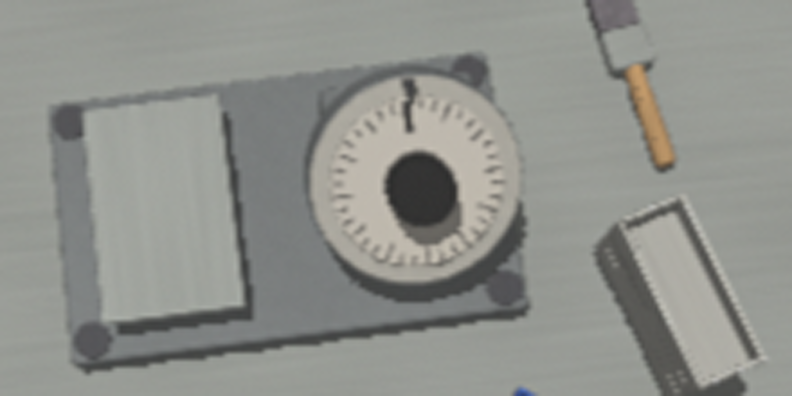

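The crop shows the pile's long side running up-left, the zero mark and pointer together at the dial's top (about (408,95)), and the knob at (420,188). Measured: pile centre (0.4496,-0.352), yaw 16.3°; platform (0.576,0.071), yaw 1.26°. First I turn the tool by 2.49 rad for the grasp.

Call:
{"api": "servo_tool", "payload": {"moves": [{"dp": [0,0,0],"delta_rot": [0,0,1],"fingers": 1},{"dp": [0,0,0],"delta_rot": [0,0,1],"fingers": 1},{"dp": [0,0,0],"delta_rot": [0,0,1],"fingers": 1},{"dp": [0,0,0],"delta_rot": [0,0,1],"fingers": 1},{"dp": [0,0,0],"delta_rot": [0,0,1],"fingers": 1}]}}

```text
clock: 0.6
position: [0.204, 0.5373, 0.3034]
ee_rot: [-0.0, 0.42, 0.908, -0.001]
contact_force: [-0.3, -0.1, 0.1]
width: 0.0858
gripper_force: 0.0
```

Call:
{"api": "servo_tool", "payload": {"moves": [{"dp": [0,0,0],"delta_rot": [0,0,1],"fingers": 1},{"dp": [0,0,0],"delta_rot": [0,0,1],"fingers": 1},{"dp": [0,0,0],"delta_rot": [0,0,1],"fingers": 1},{"dp": [0,0,0],"delta_rot": [0,0,1],"fingers": 1},{"dp": [0,0,0],"delta_rot": [0,0,1],"fingers": 1}]}}

```text
clock: 1.1
position: [0.204, 0.5374, 0.3034]
ee_rot: [0.0, 0.631, 0.775, -0.001]
contact_force: [0.9, -0.1, -0.5]
width: 0.0852
gripper_force: 0.0
```

Call:
{"api": "servo_tool", "payload": {"moves": [{"dp": [0,0,0],"delta_rot": [0,0,1],"fingers": 1},{"dp": [0,0,0],"delta_rot": [0,0,1],"fingers": 1},{"dp": [0,0,0],"delta_rot": [0,0,1],"fingers": 1},{"dp": [0,0,0],"delta_rot": [0,0,1],"fingers": 1},{"dp": [0,0,0],"delta_rot": [0,0,1],"fingers": 1}]}}

```text
clock: 1.6
position: [0.204, 0.5374, 0.3034]
ee_rot: [0.0, 0.804, 0.595, -0.0]
contact_force: [0.1, 0.9, 0.3]
width: 0.0853
gripper_force: 0.0
```

Call:
{"api": "servo_tool", "payload": {"moves": [{"dp": [0,0,0],"delta_rot": [0,0,1],"fingers": 1},{"dp": [0,0,0],"delta_rot": [0,0,1],"fingers": 1},{"dp": [0,0,0],"delta_rot": [0,0,1],"fingers": 1},{"dp": [0,0,0],"delta_rot": [0,0,1],"fingers": 1},{"dp": [0,0,0],"delta_rot": [0,0,1],"fingers": 1}]}}

```text
clock: 2.1
position: [0.204, 0.5373, 0.3034]
ee_rot: [0.0, 0.926, 0.378, -0.0]
contact_force: [0.1, -0.3, 0.4]
width: 0.0853
gripper_force: 0.0
```

Call:
{"api": "servo_tool", "payload": {"moves": [{"dp": [0,0,0],"delta_rot": [0,0,1],"fingers": 1},{"dp": [0,0,0],"delta_rot": [0,0,1],"fingers": 1},{"dp": [0,0,0],"delta_rot": [0,0,1],"fingers": 1},{"dp": [0,0,0],"delta_rot": [0,0,1],"fingers": 1},{"dp": [0,0,0],"delta_rot": [0,0,0.9],"fingers": 1}]}}

```text
clock: 2.6
position: [0.204, 0.5374, 0.3034]
ee_rot: [0.0, 0.99, 0.142, -0.0]
contact_force: [-0.5, -0.4, -0.4]
width: 0.0851
gripper_force: 0.0
```

```bash
cat >> h.py <<'E'
def go(p,R=None):
    "tool-frame shift (0.2 m units) and rotation vector (0.1 rad units) to TCP pose p,R"
    s=readout.get_state(); R0=q2R(s["ee_rot"]); d=R0.T@(np.array(p)-s["position"])/0.2
    print("dp",d.round(3),"rows>=",np.ceil(np.linalg.norm(d)*4), "rot",(Ro.from_matrix(R0.T@R).as_rotvec()*10).round(2) if R is not None else "")
def down(a):
    "tool down, tool x at angle a (deg)"
    a=np.radians(a);c,s=np.cos(a),np.sin(a); return np.array([[c,s,0],[s,-c,0],[0,0,-1.]])
E
python3 - <<'E'
from h import *
st(); print(manip.pinch_z); go([.4496,-.352,.30],down(16.3))
E
```

```text
{'clock': 2.6, 'qpos': [1.087, 0.2763, 1.5057, -0.0001, 1.3607, 2.3729], 'position': [0.204, 0.5374, 0.3034], 'ee_rot': [0.0005, 0.9899, 0.142, -0.0003], 'contact_force': [-0.4732, -0.4423, -0.3859], 'width': 0.0851, 'gripper_force': 0.0}
0.0539
dp [-0.071  4.613  0.021] rows>= 19.0 rot [0.01 0.01 0.  ]
```

Call:
{"api": "servo_tool", "payload": {"moves": [{"dp": [0,0.1,0],"delta_rot": [0,0,0],"fingers": 1},{"dp": [0,0.2,0],"delta_rot": [0,0,0],"fingers": 1},{"dp": [0,0.2,0],"delta_rot": [0,0,0],"fingers": 1},{"dp": [0,0.2,0],"delta_rot": [0,0,0],"fingers": 1},{"dp": [0,0.2,0],"delta_rot": [0,0,0],"fingers": 1}]}}

```text
clock: 3.1
position: [0.2553, 0.3634, 0.3035]
ee_rot: [0.0, 0.99, 0.144, -0.0]
contact_force: [1.4, -1.0, 0.2]
width: 0.0857
gripper_force: 0.0
```

Call:
{"api": "servo_tool", "payload": {"moves": [{"dp": [0,0.2,0],"delta_rot": [0,0,0],"fingers": 1},{"dp": [0,0.2,0],"delta_rot": [0,0,0],"fingers": 1},{"dp": [0,0.2,0],"delta_rot": [0,0,0],"fingers": 1},{"dp": [0,0.2,0],"delta_rot": [0,0,0],"fingers": 1},{"dp": [0,0.2,0],"delta_rot": [0,0,0],"fingers": 1}]}}

```text
clock: 3.6
position: [0.3121, 0.1718, 0.3037]
ee_rot: [0.0, 0.99, 0.144, 0.0]
contact_force: [0.9, -0.9, -0.8]
width: 0.0856
gripper_force: 0.0
```

Call:
{"api": "servo_tool", "payload": {"moves": [{"dp": [0,0.2,0],"delta_rot": [0,0,0],"fingers": 1},{"dp": [0,0.2,0],"delta_rot": [0,0,0],"fingers": 1},{"dp": [0,0.2,0],"delta_rot": [0,0,0],"fingers": 1},{"dp": [0,0.2,0],"delta_rot": [0,0,0],"fingers": 1},{"dp": [0,0.2,0],"delta_rot": [0,0,0],"fingers": 1}]}}

```text
clock: 4.1
position: [0.3691, -0.02, 0.3038]
ee_rot: [-0.0, 0.99, 0.144, 0.0]
contact_force: [0.2, 1.1, -0.1]
width: 0.0853
gripper_force: 0.0
```

Call:
{"api": "servo_tool", "payload": {"moves": [{"dp": [0,0.2,0],"delta_rot": [0,0,0],"fingers": 1},{"dp": [0,0.2,0],"delta_rot": [0,0,0],"fingers": 1},{"dp": [0,0.2,0],"delta_rot": [0,0,0],"fingers": 1},{"dp": [0,0.2,0],"delta_rot": [0,0,0],"fingers": 1},{"dp": [0,0.2,0],"delta_rot": [0,0,0],"fingers": 1}]}}

```text
clock: 4.6
position: [0.4261, -0.2117, 0.3035]
ee_rot: [-0.0, 0.99, 0.144, -0.0]
contact_force: [1.5, 0.2, -0.5]
width: 0.0855
gripper_force: 0.0
```

Call:
{"api": "servo_tool", "payload": {"moves": [{"dp": [0,0.2,0],"delta_rot": [0,0,0],"fingers": 1},{"dp": [0,0.2,0],"delta_rot": [0,0,0],"fingers": 1},{"dp": [0,0.1,0],"delta_rot": [0,0,0],"fingers": 1},{"dp": [-0.07,0.0,0],"delta_rot": [0,0,0],"fingers": 1},{"dp": [0,0,0],"delta_rot": [0,0,0],"fingers": 1}]}}

```text
clock: 5.1
position: [0.4396, -0.3099, 0.303]
ee_rot: [-0.001, 0.99, 0.143, -0.001]
contact_force: [0.2, 0.9, 0.6]
width: 0.0855
gripper_force: 0.0
```

Run:
```python
from h import *
st()
im,d,P,K,T=snap("wrist","w1.png")
m=(P[...,2]>.1)&(P[...,2]<.125)&(abs(P[...,0]-.45)<.12)&(abs(P[...,1]+.352)<.1)
p=P[m].astype(np.float32); r=cv2.minAreaRect(p[:,:2]*1000); print(len(p),r, np.percentile(p[:,2],[5,50,95]))
go([.4496,-.352,.154],down(16.3))
```

```text
{'clock': 5.1, 'qpos': [-0.7433, 0.2219, 1.5821, -0.0004, 1.3409, 0.5404], 'position': [0.4396, -0.3099, 0.303], 'ee_rot': [-0.0012, 0.9897, 0.1431, -0.0012], 'contact_force': [0.1518, 0.8534, 0.6448], 'width': 0.0855, 'gripper_force': 0.0}
2926 ((446.99853515625, -352.595458984375), (149.98402404785156, 60.25371551513672), 16.676809310913086) [0.10189286 0.11110833 0.11254214]
dp [-0.015  0.22   0.747] rows>= 4.0 rot [-0.02  0.01  0.03]
```

View pics/w1.png

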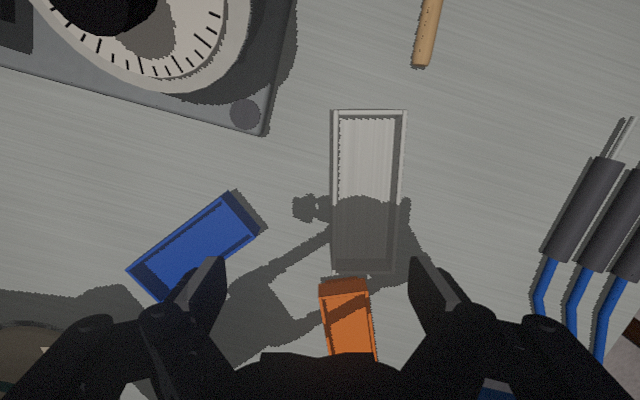

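The wrist picture shows the aluminium pile's top tray centred about (368,190) with the fingers straddling it; the depth fit gives (0.447,-0.3526). Now going down over it.

Call:
{"api": "servo_tool", "payload": {"moves": [{"dp": [-0.02,0.215,0],"delta_rot": [0,0,0],"fingers": 1},{"dp": [0,0,0.2],"delta_rot": [0,0,0],"fingers": 1},{"dp": [0,0,0.2],"delta_rot": [0,0,0],"fingers": 1},{"dp": [0,0,0.1],"delta_rot": [0,0,0],"fingers": 1},{"dp": [0,0,0],"delta_rot": [0,0,0],"fingers": 1}]}}

```text
clock: 5.65
position: [0.4481, -0.3495, 0.2009]
ee_rot: [-0.003, 0.99, 0.144, -0.002]
contact_force: [-0.6, 0.1, 0.1]
width: 0.0852
gripper_force: 0.0
```

Run:
```python
from h import *
st(); go([.4475,-.3525,.154],down(16.5))
im,d,P,K,T=snap("wrist")
m=(P[...,2]>.1)&(P[...,2]<.125)&(abs(P[...,0]-.45)<.12)&(abs(P[...,1]+.352)<.04)&(P[...,0]>.40)
p=P[m].astype(np.float32); r=cv2.minAreaRect(p[:,:2]*1000); print(len(p),r, np.percentile(p[:,2],[5,50,95]))
```

```text
{'clock': 5.65, 'qpos': [-0.7851, 0.3446, 1.6736, 0.0006, 1.131, 0.4959], 'position': [0.4481, -0.3495, 0.2009], 'ee_rot': [-0.0032, 0.9895, 0.1443, -0.0021], 'contact_force': [-0.6195, 0.1484, 0.0592], 'width': 0.0852, 'gripper_force': 0.0}
dp [-0.006  0.015  0.235] rows>= 1.0 rot [-0.07  0.03  0.02]
4420 ((459.0058898925781, -349.09075927734375), (124.94845581054688, 60.20832061767578), 16.57532501220703) [0.10240638 0.11129294 0.11253217]
```

Call:
{"api": "servo_tool", "payload": {"moves": [{"dp": [-0.006,0.015,0.1],"delta_rot": [0,0,0],"fingers": 1},{"dp": [0,0,0.1],"delta_rot": [0,0,0],"fingers": 1},{"dp": [0,0,0.035],"delta_rot": [0,0,0],"fingers": 1},{"dp": [0,0,0],"delta_rot": [0,0,0],"fingers": 1},{"dp": [0,0,0],"delta_rot": [0,0,0],"fingers": 1}]}}

```text
clock: 6.2
position: [0.4501, -0.3559, 0.1584]
ee_rot: [0.001, 0.99, 0.144, 0.001]
contact_force: [0.4, 0.3, -0.6]
width: 0.0854
gripper_force: 0.0
```

Call:
{"api": "servo_tool", "payload": {"moves": [{"dp": [0,0,0],"delta_rot": [0,0,0],"fingers": 0.6},{"dp": [0,0,0],"delta_rot": [0,0,0],"fingers": 0.5},{"dp": [0,0,0],"delta_rot": [0,0,0],"fingers": 0.5},{"dp": [0,0,0],"delta_rot": [0,0,0],"fingers": 0.5},{"dp": [0,0,0],"delta_rot": [0,0,0],"fingers": 0.5}], "force": 50}}

```text
clock: 6.7
position: [0.4494, -0.3547, 0.1583]
ee_rot: [-0.001, 0.99, 0.144, 0.0]
contact_force: [-2.0, 3.4, 7.1]
width: 0.0592
gripper_force: 54.4
```

Call:
{"api": "servo_tool", "payload": {"moves": [{"dp": [0,0,-0.03],"delta_rot": [0,0,0],"fingers": 0.5},{"dp": [0,0,-0.06],"delta_rot": [0,0,0],"fingers": 0.5},{"dp": [0,0,-0.1],"delta_rot": [0,0,0],"fingers": 0.5},{"dp": [0,0,-0.15],"delta_rot": [0,0,0],"fingers": 0.5},{"dp": [0,0,-0.15],"delta_rot": [0,0,0],"fingers": 0.5}], "force": 70}}

```text
clock: 7.2
position: [0.4491, -0.3555, 0.2557]
ee_rot: [-0.0, 0.99, 0.144, -0.0]
contact_force: [-0.3, -0.6, -4.4]
width: 0.0584
gripper_force: 76.1
```

Call:
{"api": "servo_tool", "payload": {"moves": [{"dp": [0,0,-0.15],"delta_rot": [0,0,0],"fingers": 0.5},{"dp": [0,0,-0.15],"delta_rot": [0,0,0],"fingers": 0.5},{"dp": [0,0,-0.15],"delta_rot": [0,0,0],"fingers": 0.5},{"dp": [0,0,-0.05],"delta_rot": [0,0,0],"fingers": 0.5},{"dp": [0,0,0],"delta_rot": [0,0,0],"fingers": 0.5}]}}

```text
clock: 7.7
position: [0.4497, -0.356, 0.3565]
ee_rot: [0.001, 0.99, 0.144, 0.001]
contact_force: [-0.6, 0.0, -4.5]
width: 0.0589
gripper_force: 76.4
```

Run:
```python
from h import *
st(); 
T0=np.load("pics/top0.npz")
im,d,P,K,T=snap("side","s2.png")
im2,d,P,K,T=snap("top")
go([.576,.0713,.355],down(1.26))
cv2.imwrite("pics/s2c.png",np.hstack([cv2.resize(im[170:330,280:440],(400,400)),cv2.resize(im2[120:280,330:490],(400,400))])[:,:,::-1])
```

```text
{'clock': 7.7, 'qpos': [-0.7908, 0.2479, 1.4151, -0.0, 1.475, 0.4913], 'position': [0.4497, -0.356, 0.3565], 'ee_rot': [0.0015, 0.9896, 0.1438, 0.001], 'contact_force': [-0.6206, 0.0075, -4.5444], 'width': 0.0589, 'gripper_force': 76.3591}
dp [ 1.216 -1.863 -0.005] rows>= 9.0 rot [-0.02  0.02  2.67]
```

View pics/s2c.png

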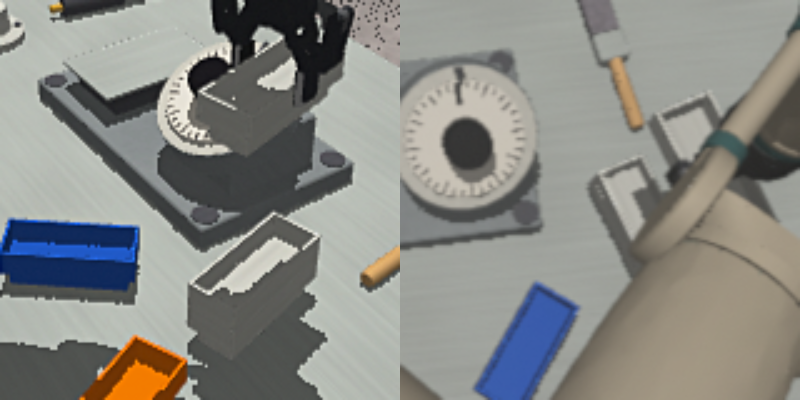

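The tray is held level above the pile (left half, about (255,110)), and the two lower trays are still nested at (255,285). Moving to the platform.

Call:
{"api": "servo_tool", "payload": {"moves": [{"dp": [0,0,0],"delta_rot": [0,0,0.6],"fingers": 0.5},{"dp": [0,0,0],"delta_rot": [0,0,0.9],"fingers": 0.5},{"dp": [0,0,0],"delta_rot": [0,0,0.8],"fingers": 0.5},{"dp": [0,0,0],"delta_rot": [0,0,0.37],"fingers": 0.5},{"dp": [0.03,-0.08,0],"delta_rot": [0,0,0],"fingers": 0.5}]}}

```text
clock: 8.3
position: [0.4542, -0.3403, 0.3522]
ee_rot: [-0.001, 1.0, 0.01, -0.002]
contact_force: [0.1, -0.2, -3.7]
width: 0.0586
gripper_force: 76.5
```

Call:
{"api": "servo_tool", "payload": {"moves": [{"dp": [0.05,-0.15,0],"delta_rot": [0,0,0],"fingers": 0.5},{"dp": [0.06,-0.18,0],"delta_rot": [0,0,0],"fingers": 0.5},{"dp": [0.06,-0.18,0],"delta_rot": [0,0,0],"fingers": 0.5},{"dp": [0.06,-0.18,0],"delta_rot": [0,0,0],"fingers": 0.5},{"dp": [0.06,-0.18,0],"delta_rot": [0,0,0],"fingers": 0.5}]}}

```text
clock: 8.8
position: [0.5089, -0.1614, 0.3533]
ee_rot: [-0.001, 1.0, 0.011, -0.001]
contact_force: [0.6, 0.5, -4.6]
width: 0.0588
gripper_force: 76.5
```

Call:
{"api": "servo_tool", "payload": {"moves": [{"dp": [0.06,-0.18,0],"delta_rot": [0,0,0],"fingers": 0.5},{"dp": [0.06,-0.18,0],"delta_rot": [0,0,0],"fingers": 0.5},{"dp": [0.06,-0.18,0],"delta_rot": [0,0,0],"fingers": 0.5},{"dp": [0.06,-0.18,0],"delta_rot": [0,0,0],"fingers": 0.5},{"dp": [0.06,-0.18,0],"delta_rot": [0,0,0],"fingers": 0.5}]}}

```text
clock: 9.3
position: [0.5646, 0.0197, 0.3533]
ee_rot: [-0.001, 1.0, 0.012, -0.002]
contact_force: [0.5, -1.0, -3.6]
width: 0.0584
gripper_force: 76.5
```

Call:
{"api": "servo_tool", "payload": {"moves": [{"dp": [0.06,-0.15,0],"delta_rot": [0,0,0],"fingers": 0.5},{"dp": [0.04,-0.1,0],"delta_rot": [0,0,0],"fingers": 0.5},{"dp": [0,-0.02,0],"delta_rot": [0,0,0],"fingers": 0.5},{"dp": [0,0,0],"delta_rot": [0,0,0],"fingers": 0.5},{"dp": [0,0,0],"delta_rot": [0,0,0],"fingers": 0.5}]}}

```text
clock: 9.8
position: [0.5834, 0.0712, 0.3541]
ee_rot: [0.0, 1.0, 0.011, -0.001]
contact_force: [-0.0, -0.0, -4.7]
width: 0.0585
gripper_force: 76.4
```

Run:
```python
from h import *
st(); go([.576,.0713,.166],down(1.26))
```

```text
{'clock': 9.8, 'qpos': [0.0034, 0.2734, 1.3852, -0.0006, 1.485, 1.5523], 'position': [0.5834, 0.0712, 0.3541], 'ee_rot': [0.0003, 0.9999, 0.011, -0.001], 'contact_force': [-0.0126, -0.0425, -4.655], 'width': 0.0585, 'gripper_force': 76.4339}
dp [-0.035 -0.002  0.941] rows>= 4.0 rot [ 0.01  0.02 -0.  ]
```

Call:
{"api": "servo_tool", "payload": {"moves": [{"dp": [-0.032,0,0.1],"delta_rot": [0,0,0],"fingers": 0.5},{"dp": [0,0,0.2],"delta_rot": [0,0,0],"fingers": 0.5},{"dp": [0,0,0.2],"delta_rot": [0,0,0],"fingers": 0.5},{"dp": [0,0,0.2],"delta_rot": [0,0,0],"fingers": 0.5},{"dp": [0,0,0.1],"delta_rot": [0,0,0],"fingers": 0.5}]}}

```text
clock: 10.3
position: [0.5751, 0.07, 0.1913]
ee_rot: [0.0, 1.0, 0.01, -0.003]
contact_force: [-1.0, 0.1, -4.4]
width: 0.0588
gripper_force: 76.7
```

Call:
{"api": "servo_tool", "payload": {"moves": [{"dp": [0,0,0.03],"delta_rot": [0,0,0],"fingers": 0.5},{"dp": [0,0,0],"delta_rot": [0,0,0],"fingers": 0.5},{"dp": [0,0,0],"delta_rot": [0,0,0],"fingers": 0.5}]}}

```text
clock: 10.6
position: [0.5788, 0.0709, 0.1905]
ee_rot: [0.0, 1.0, 0.011, 0.002]
contact_force: [-0.0, 0.0, -4.4]
width: 0.0587
gripper_force: 76.7
```

Run:
```python
from h import *
st(); go([.577,.0713,.166],down(1.26))
```

```text
{'clock': 10.6, 'qpos': [0.0026, 0.3702, 1.6618, -0.0, 1.1065, 1.5523], 'position': [0.5788, 0.0709, 0.1905], 'ee_rot': [0.0, 0.9999, 0.0105, 0.0016], 'contact_force': [-0.0191, 0.0474, -4.4295], 'width': 0.0587, 'gripper_force': 76.7422}
dp [-0.009 -0.002  0.122] rows>= 1.0 rot [ 0.   -0.03 -0.01]
```

Call:
{"api": "servo_tool", "payload": {"moves": [{"dp": [-0.01,0,0.04],"delta_rot": [0,0,0],"fingers": 0.5},{"dp": [0,0,0.04],"delta_rot": [0,0,0],"fingers": 0.5},{"dp": [0,0,0.03],"delta_rot": [0,0,0],"fingers": 0.5},{"dp": [0,0,0],"delta_rot": [0,0,0],"fingers": 0.5},{"dp": [0,0,0],"delta_rot": [0,0,0],"fingers": 0.5}]}}

```text
clock: 11.1
position: [0.5755, 0.0714, 0.1668]
ee_rot: [-0.0, 1.0, 0.011, -0.0]
contact_force: [-1.6, -0.4, -3.2]
width: 0.0585
gripper_force: 76.9
```

Call:
{"api": "servo_tool", "payload": {"moves": [{"dp": [0,0,0.015],"delta_rot": [0,0,0],"fingers": 0.5},{"dp": [0,0,0],"delta_rot": [0,0,0],"fingers": 0.5},{"dp": [0,0,0],"delta_rot": [0,0,0],"fingers": 0.5}]}}

```text
clock: 11.4
position: [0.5758, 0.0714, 0.1642]
ee_rot: [-0.0, 1.0, 0.011, 0.0]
contact_force: [-1.8, 0.3, -1.5]
width: 0.0581
gripper_force: 77.2
```

Call:
{"api": "servo_tool", "payload": {"moves": [{"dp": [0,0,0.012],"delta_rot": [0,0,0],"fingers": 0.5},{"dp": [0,0,0],"delta_rot": [0,0,0],"fingers": 0.5},{"dp": [0,0,0],"delta_rot": [0,0,0],"fingers": 0.5}]}}

```text
clock: 11.7
position: [0.5758, 0.0714, 0.1617]
ee_rot: [-0.0, 1.0, 0.011, 0.0]
contact_force: [-1.5, 0.0, 0.1]
width: 0.0587
gripper_force: 77.4
```

Call:
{"api": "servo_tool", "payload": {"moves": [{"dp": [0,0,0],"delta_rot": [0,0,0],"fingers": 0.72},{"dp": [0,0,0],"delta_rot": [0,0,0],"fingers": 0.78},{"dp": [0,0,0],"delta_rot": [0,0,0],"fingers": 0.9},{"dp": [0,0,0],"delta_rot": [0,0,0],"fingers": 1},{"dp": [0,0,0],"delta_rot": [0,0,0],"fingers": 1}]}}

```text
clock: 12.2
position: [0.5759, 0.0713, 0.1616]
ee_rot: [0.0, 1.0, 0.011, 0.0]
contact_force: [0.8, 0.2, 0.2]
width: 0.085
gripper_force: 0.0
```

Call:
{"api": "servo_tool", "payload": {"moves": [{"dp": [0,0,-0.05],"delta_rot": [0,0,0],"fingers": 1},{"dp": [0,0,-0.15],"delta_rot": [0,0,0],"fingers": 1},{"dp": [0,0,-0.2],"delta_rot": [0,0,0],"fingers": 1},{"dp": [0,0,-0.2],"delta_rot": [0,0,0],"fingers": 1},{"dp": [0,0,-0.2],"delta_rot": [0,0,0],"fingers": 1}]}}

```text
clock: 12.7
position: [0.5755, 0.0713, 0.3239]
ee_rot: [-0.0, 1.0, 0.011, 0.0]
contact_force: [1.0, 0.2, -0.4]
width: 0.0853
gripper_force: 0.0
```

Run:
```python
from h import *
st(); 
im,d,P,K,T=snap("wrist")
im2,d2,Q,K2,T2=snap("top"); np.savez("pics/w3.npz",im=im,P=P,im2=im2,Q=Q)
for A in(P,Q):
    m=(A[...,2]>.098)&(A[...,2]<.125)&(abs(A[...,0]-.576)<.12)&(abs(A[...,1]-.071)<.06)
    p=A[m].astype(np.float32); print(len(p),cv2.minAreaRect(p[:,:2]*1000), np.percentile(p[:,2],[5,50,95]))
cv2.imwrite("pics/w3.png",np.vstack([im[:, :],cv2.resize(im2[130:230,240:400],(640,400))])[:,:,::-1][::1])
b=cv2.imread("pics/w3.png"); cv2.imwrite("pics/w3.png",cv2.resize(b,(480,600)))
```

```text
{'clock': 12.7, 'qpos': [0.0033, 0.2726, 1.4598, 0.0, 1.4081, 1.5523], 'position': [0.5755, 0.0713, 0.3239], 'ee_rot': [-0.0, 0.9999, 0.0109, 0.0005], 'contact_force': [0.9758, 0.2376, -0.4111], 'width': 0.0853, 'gripper_force': 0.0}
2655 ((574.7196655273438, 71.94441223144531), (149.25425720214844, 60.08779525756836), 1.318869709968567) [0.10092488 0.11483022 0.11631356]
49 ((610.89501953125, 98.81478881835938), (28.542156219482422, 87.26210021972656), 70.44908142089844) [0.09907862 0.11466335 0.11880396]
```

View pics/w3.png

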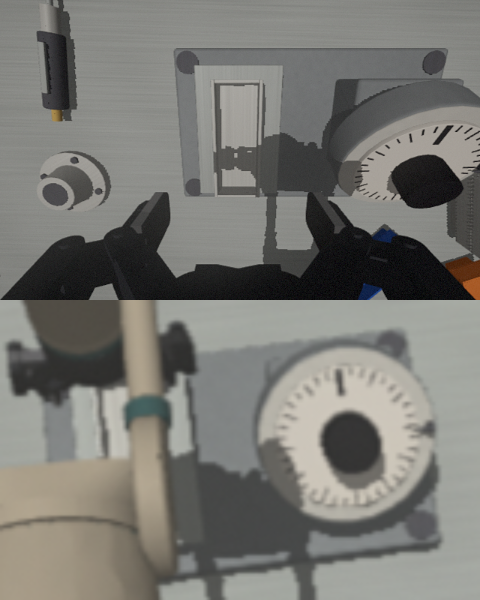

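The tray stands centred and aligned on the platform (upper half, (238,130)); the pointer in the lower half has gone round to the dial's right side, about (428,430), while the zero mark is still at (340,380). Next I locate the dial's axis and plan the hover pose.

```bash
cat >> h.py <<'E'
def plane(q,nit=5,tol=.003):
    for _ in range(nit):
        c=q.mean(0); V=np.linalg.svd(q-c,full_matrices=False)[2]; n=V[2]*np.sign(V[2][2]); q=q[abs((q-c)@n)<tol]
    return c,n
from scipy.optimize import least_squares
def dialfit(im,P,box=None):
    "disc plane point, normal, axis foot from knob top"
    m=np.isfinite(P[...,0])&(np.linalg.norm(P-np.array([.555,-.139,.145]),axis=-1)<.085)
    w=m&(im.min(-1)>130)
    c,n=plane(P[w],6,.004)
    h=(P-c)@n
    k=m&(h>.034)&(h<.044)
    x=np.array([np.cos(np.radians(1.26)),np.sin(np.radians(1.26)),0]);x-=x@n*n;x/=np.linalg.norm(x);y=np.cross(n,x)
    q=np.c_[(P[k]-c)@x,(P[k]-c)@y].astype(np.float32)
    (cx,cy),r=cv2.minEnclosingCircle(q*1000)
    a=c+x*cx/1000+y*cy/1000
    return c,n,x,y,a,r,k.sum(),h[k].mean()
E
python3 - <<'E'
from h import *
for f,a,b in(("top0","im","P"),("side0","im","P"),("w3","im","P"),("w3","im2","Q")):
    z=np.load("pics/%s.npz"%f)
    try:
        c,n,x,y,ax,r,k,h=dialfit(z[a],z[b]); print(f,"n",n.round(3),"axis foot",ax.round(4),"r",round(r,1),k,h.round(4))
    except Exception as e: print(f,e)
n=np.array([-.5*np.cos(.022),-.5*np.sin(.022),.866]); n/=np.linalg.norm(n)
st()
x0=np.array([.866,.019,.5]);x0-=x0@n*n;x0/=np.linalg.norm(x0)
R=np.c_[x0,np.cross(-n,x0),-n]
R2=R@Ro.from_rotvec([0,0,-1.2]).as_matrix()
g=np.array([.547,-.139,.158])
go(g+n*.184,R); go(g+n*.184,R2)
E
```

```text
top0 n [-0.483 -0.01   0.875] axis foot [ 0.5555 -0.1391  0.1339] r 27.5 283 0.0391
side0 n [-0.475  0.001  0.88 ] axis foot [ 0.5561 -0.1425  0.1343] r 28.7 198 0.0392
w3 n [-0.46   0.016  0.888] axis foot [ 0.5518 -0.141   0.1345] r 27.6 2268 0.0376
w3 n [-0.475 -0.015  0.88 ] axis foot [ 0.5546 -0.1394  0.1335] r 26.9 281 0.0387
{'clock': 12.8, 'qpos': [0.0034, 0.2688, 1.4531, 0.0001, 1.4058, 1.5523], 'position': [0.5782, 0.0714, 0.3289], 'ee_rot': [0.0, 0.9999, 0.011, 0.0069], 'contact_force': [-0.0989, 0.6374, 0.7621], 'width': 0.0853, 'gripper_force': 0.0}
dp [-0.64   1.048  0.049] rows>= 5.0 rot [0.  5.1 0. ]
dp [-0.64   1.048  0.049] rows>= 5.0 rot [ -3.05   4.47 -11.73]
```

Call:
{"api": "servo_tool", "payload": {"moves": [{"dp": [-0.1,0.17,0],"delta_rot": [0,0,0],"fingers": 1},{"dp": [-0.11,0.18,0],"delta_rot": [0,0,0],"fingers": 1},{"dp": [-0.11,0.18,0],"delta_rot": [0,0,0],"fingers": 1},{"dp": [-0.11,0.18,0],"delta_rot": [0,0,0],"fingers": 1},{"dp": [-0.11,0.18,0],"delta_rot": [0,0,0],"fingers": 1}]}}

```text
clock: 13.3
position: [0.4703, -0.11, 0.3214]
ee_rot: [0.0, 1.0, 0.011, -0.0]
contact_force: [0.3, -0.8, 0.2]
width: 0.0858
gripper_force: 0.0
```

Call:
{"api": "servo_tool", "payload": {"moves": [{"dp": [-0.1,0.17,0.05],"delta_rot": [0,0,0],"fingers": 1},{"dp": [0,0,0],"delta_rot": [0,1,0],"fingers": 1},{"dp": [0,0,0],"delta_rot": [0,1,0],"fingers": 1},{"dp": [0,0,0],"delta_rot": [0,1,0],"fingers": 1},{"dp": [0,0,0],"delta_rot": [0,1,0],"fingers": 1}]}}

```text
clock: 13.8
position: [0.452, -0.1434, 0.3117]
ee_rot: [-0.002, 0.98, 0.011, 0.201]
contact_force: [-0.4, 0.8, -0.9]
width: 0.085
gripper_force: 0.0
```

Call:
{"api": "servo_tool", "payload": {"moves": [{"dp": [0,0,0],"delta_rot": [0,1,0],"fingers": 1},{"dp": [0,0,0],"delta_rot": [0,0.1,0],"fingers": 1},{"dp": [0,0,0],"delta_rot": [0,0,0],"fingers": 1},{"dp": [0,0,0],"delta_rot": [0,0,0],"fingers": 1}]}}

```text
clock: 14.2
position: [0.4529, -0.1437, 0.3119]
ee_rot: [-0.003, 0.968, 0.011, 0.252]
contact_force: [0.3, 0.3, -1.1]
width: 0.0852
gripper_force: 0.0
```

```bash
cat > v.py <<'E'
from h import *
import sys
n=np.array([-.5*np.cos(.022),-.5*np.sin(.022),.866]); n/=np.linalg.norm(n)
x0=np.array([.866,.019,.5]);x0-=x0@n*n;x0/=np.linalg.norm(x0)
R=np.c_[x0,np.cross(-n,x0),-n]
foot=np.array([.5555,-.1395,.134])
g=foot+n*.024
E
python3 - <<'E'
from v import *
st(); im,d,P,K,T=snap("wrist","w4.png"); np.savez("pics/w4.npz",im=im,P=P)
c,nn,x,y,ax,r,k,h=dialfit(im,P); print("n",nn.round(3),"foot",ax.round(4),r,k,h)
m=(abs((P-foot)@n)<.015)&(np.linalg.norm(P-foot,axis=-1)<.1); q=P[m&(im.min(-1)>130)]; print(plane(q,6,.003),len(q))
go(g+n*.184,R)
E
```

```text
{'clock': 14.2, 'qpos': [-0.6448, -0.0633, 1.977, 0.4101, 0.857, 0.6913], 'position': [0.4529, -0.1437, 0.3119], 'ee_rot': [-0.0026, 0.9677, 0.0107, 0.252], 'contact_force': [0.3465, 0.281, -1.0501], 'width': 0.0852, 'gripper_force': 0.0}
n [-0.467 -0.005  0.884] foot [ 0.5523 -0.1408  0.1341] 27.344959259033203 3393 0.03841120136232003
(array([ 0.55897381, -0.13990579,  0.13823736]), array([-0.49510329, -0.0104243 ,  0.86877159])) 19708
dp [-0.002 -0.01  -0.013] rows>= 1.0 rot [0.   0.14 0.01]
```

View pics/w4.png

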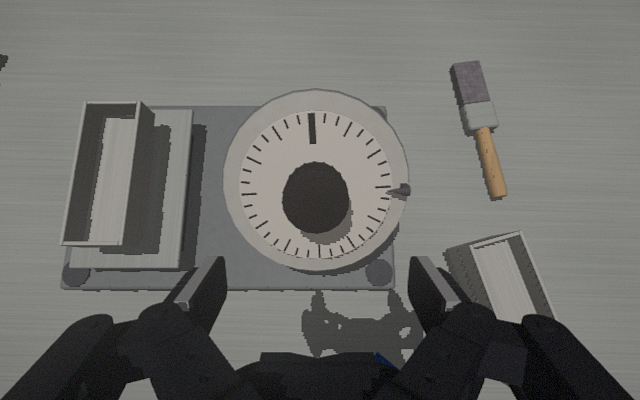

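The dial is seen face-on: zero mark at (312,128), knob at (316,198), pointer tip at about (390,190) on the right; the tray stands on the platform at (105,175). Measuring the angles.

```bash
cat >> v.py <<'E'
c0=np.array([.5590,-.1399,.1382])
def rect(im,K,T,foot,h,N=400,s=2.):
    "rectified view of plane at height h above the disc; s px/mm; up = x0, right = -y"
    yv=R[:,1]; o=foot+n*h; i=np.array([[0,0],[N,0],[N,N],[0,N]],float)
    W=np.array([o+x0*(N/2-v)/s/1000+yv*(u-N/2)/s/1000 for u,v in i])
    C=(W-T[:3,3])@T[:3,:3]; px=(C@K.T); px=px[:,:2]/px[:,2:]
    H=cv2.getPerspectiveTransform(px.astype(np.float32),i.astype(np.float32)); return cv2.warpPerspective(im,H,(N,N),flags=cv2.INTER_CUBIC)
def angs(im,K,T,foot):
    a=rect(im,K,T,foot,0).min(-1).astype(int); b=rect(im,K,T,foot,.005).min(-1).astype(int)
    v,u=np.mgrid[0:400,0:400]; X=(200-v)/2.;Y=(u-200)/2.; r=np.hypot(X,Y);t=np.arctan2(Y,X)
    m=(a<70)&(r>38)&(r<67); k,l,s_,ce=cv2.connectedComponentsWithStats(m.astype(np.uint8))
    out=[]
    for i in range(1,k):
        if s_[i,4]>60: out.append((int(s_[i,4]),round(float(np.arctan2(Y[l==i].mean(),X[l==i].mean())),3),r[l==i].min().round(1),r[l==i].max().round(1)))
    print("dark comps (area,angle,rmin,rmax)",sorted(out)[::-1][:6])
    m=(b<125)&(r>62)&(r<84); k,l,s_,ce=cv2.connectedComponentsWithStats(m.astype(np.uint8)); 
    for i in range(1,k):
        if s_[i,4]>80: print(" ptr?",s_[i,4],round(float(np.arctan2(Y[l==i].mean(),X[l==i].mean())),3),r[l==i].min(),r[l==i].max())
    return a
E
python3 - <<'E'
from v import *
im,d,P,K,T=snap("wrist")
f=np.array([.5545,-.1395,.134]); f=f+n*((c0-f)@n); print(f)
a=angs(im,K,T,f); b=rect(im,K,T,f,0); cv2.imwrite("pics/r5.png",cv2.resize(b,(560,560))[:,:,::-1])
E
```

```text
[ 0.55380407 -0.13951531  0.13520565]
dark comps (area,angle,rmin,rmax) [(1078, 3.021, np.float64(38.0), np.float64(44.2)), (503, -0.027, np.float64(41.0), np.float64(66.1)), (61, -1.114, np.float64(52.8), np.float64(65.3))]
 ptr? 3637 -2.386 79.85142453331687 83.98362935715508
 ptr? 125 -0.031 62.00201609625287 66.65208173793224
 ptr? 827 1.595 64.07027391856539 83.98362935715508
 ptr? 105 2.033 62.16309194369276 71.3319703919638
 ptr? 501 2.712 62.0966987850401 71.5122367151245
```

View pics/r5.png

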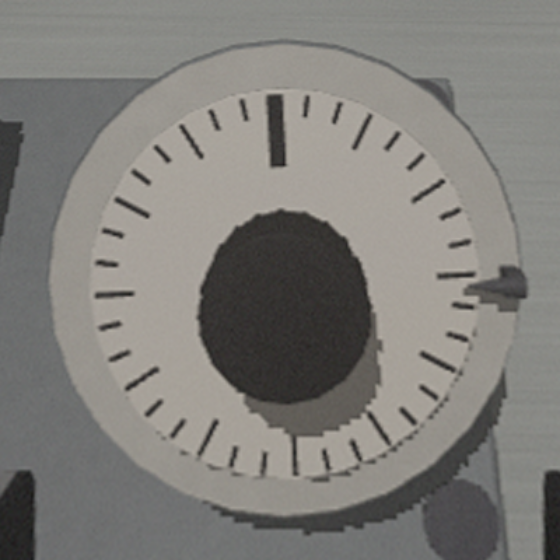

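The rectified view puts the disc's centre at about (285,283), the zero mark's outer end at (275,96), and the pointer tip at (470,288). That needs a turn of about 1.63 rad. I pre-turn the tool by -0.8 rad before approaching.

Call:
{"api": "servo_tool", "payload": {"moves": [{"dp": [0,0,0],"delta_rot": [0,0.14,0],"fingers": 1},{"dp": [0,0,0],"delta_rot": [0,0,-1],"fingers": 1},{"dp": [0,0,0],"delta_rot": [0,0,-1],"fingers": 1},{"dp": [0,0,0],"delta_rot": [0,0,-1],"fingers": 1},{"dp": [0,0,0],"delta_rot": [0,0,-1],"fingers": 1}]}}

```text
clock: 14.8
position: [0.4527, -0.1433, 0.3114]
ee_rot: [0.049, 0.944, 0.204, 0.254]
contact_force: [1.0, 0.1, 0.1]
width: 0.0857
gripper_force: 0.0
```

Call:
{"api": "servo_tool", "payload": {"moves": [{"dp": [0,0,0],"delta_rot": [0,0,-1],"fingers": 1},{"dp": [0,0,0],"delta_rot": [0,0,-1],"fingers": 1},{"dp": [0,0,0],"delta_rot": [0,0,-1],"fingers": 1},{"dp": [0,0,0],"delta_rot": [0,0,-1],"fingers": 1},{"dp": [0,0,0],"delta_rot": [0,0,0],"fingers": 1}]}}

```text
clock: 15.3
position: [0.4527, -0.1433, 0.3114]
ee_rot: [0.098, 0.885, 0.386, 0.24]
contact_force: [0.1, -0.3, 0.0]
width: 0.0852
gripper_force: 0.0
```

```bash
sed -i 's/^foot=.*/foot=np.array([.5528,-.1410,.1346])/' v.py
python3 - <<'E'
from v import *
st(); R2=R@Ro.from_rotvec([0,0,-.8]).as_matrix()
go(foot+n*.140,R2); go(foot+n*.080,R2)
E
```

```text
{'clock': 15.3, 'qpos': [-0.6517, -0.0671, 1.9874, 0.4309, 0.8452, -0.1302], 'position': [0.4527, -0.1433, 0.3114], 'ee_rot': [0.0981, 0.8854, 0.3859, 0.2397], 'contact_force': [0.1361, -0.27, 0.0113], 'width': 0.0852, 'gripper_force': 0.0}
dp [-0.005 -0.006  0.316] rows>= 2.0 rot [-0.   -0.01  0.  ]
dp [-0.006 -0.006  0.616] rows>= 3.0 rot [-0.   -0.01  0.  ]
```

Call:
{"api": "servo_tool", "payload": {"moves": [{"dp": [-0.005,-0.006,0.1],"delta_rot": [0,0,0],"fingers": 1},{"dp": [0,0,0.15],"delta_rot": [0,0,0],"fingers": 1},{"dp": [0,0,0.07],"delta_rot": [0,0,0],"fingers": 1},{"dp": [0,0,0],"delta_rot": [0,0,0],"fingers": 1},{"dp": [0,0,0],"delta_rot": [0,0,0],"fingers": 1}]}}

```text
clock: 15.8
position: [0.4832, -0.1426, 0.2553]
ee_rot: [0.098, 0.886, 0.385, 0.24]
contact_force: [-0.4, 0.4, -0.1]
width: 0.0853
gripper_force: 0.0
```

Run:
```python
from v import *
st(); R2=R@Ro.from_rotvec([0,0,-.8]).as_matrix()
go(foot+n*.080,R2)
im,d,P,K,T=snap("wrist")
c,nn,x,y,ax,r,k,h=dialfit(im,P); print("n",nn.round(3),"foot",ax.round(4),r,k,h)
```

```text
{'clock': 15.8, 'qpos': [-0.5983, 0.036, 2.044, 0.4809, 0.6805, -0.1674], 'position': [0.4832, -0.1426, 0.2553], 'ee_rot': [0.0979, 0.8857, 0.3854, 0.2397], 'contact_force': [-0.3892, 0.3617, -0.1022], 'width': 0.0853, 'gripper_force': 0.0}
dp [-0.    -0.     0.297] rows>= 2.0 rot [-0.   -0.   -0.01]
n [-0.469  0.008  0.883] foot [ 0.5519 -0.1412  0.134 ] 27.02997398376465 5872 0.038338368348933546
```

Call:
{"api": "servo_tool", "payload": {"moves": [{"dp": [0,0,0.1],"delta_rot": [0,0,0],"fingers": 1},{"dp": [0,0,0.1],"delta_rot": [0,0,0],"fingers": 1},{"dp": [0,0,0.08],"delta_rot": [0,0,0],"fingers": 1},{"dp": [0,0,0.015],"delta_rot": [0,0,0],"fingers": 1},{"dp": [0,0,0],"delta_rot": [0,0,0],"fingers": 1}]}}

```text
clock: 16.35
position: [0.5127, -0.1421, 0.2048]
ee_rot: [0.098, 0.885, 0.386, 0.24]
contact_force: [-0.5, -0.1, 0.5]
width: 0.0855
gripper_force: 0.0
```

Call:
{"api": "servo_tool", "payload": {"moves": [{"dp": [0,0,0],"delta_rot": [0,0,0],"fingers": 0.7},{"dp": [0,0,0],"delta_rot": [0,0,0],"fingers": 0.55},{"dp": [0,0,0],"delta_rot": [0,0,0],"fingers": 0.5},{"dp": [0,0,0],"delta_rot": [0,0,0],"fingers": 0.5},{"dp": [0,0,0],"delta_rot": [0,0,0],"fingers": 0.5}], "force": 30}}

```text
clock: 16.85
position: [0.5123, -0.142, 0.2054]
ee_rot: [0.099, 0.885, 0.386, 0.24]
contact_force: [-4.5, -0.6, 5.8]
width: 0.0534
gripper_force: 30.3
```

Run:
```python
from v import *
st(); R2=R@Ro.from_rotvec([0,0,-.8]).as_matrix()
go(foot+n*.080,R2)
```

```text
{'clock': 16.85, 'qpos': [-0.5546, 0.1406, 2.0783, 0.5595, 0.5399, -0.2349], 'position': [0.5123, -0.142, 0.2054], 'ee_rot': [0.0988, 0.8853, 0.3859, 0.2401], 'contact_force': [-4.5109, -0.6142, 5.7605], 'width': 0.0534, 'gripper_force': 30.2607}
dp [-0.001 -0.002  0.008] rows>= 1.0 rot [ 0.02 -0.01  0.  ]
```

Gripped on the knob. Turning 1.6 rad clockwise, a little less per row so nothing is lost.

Call:
{"api": "servo_tool", "payload": {"moves": [{"dp": [0,0,0],"delta_rot": [0,0,0.8],"fingers": 0.5},{"dp": [0,0,0],"delta_rot": [0,0,0.8],"fingers": 0.5},{"dp": [0,0,0],"delta_rot": [0,0,0.8],"fingers": 0.5},{"dp": [0,0,0],"delta_rot": [0,0,0.8],"fingers": 0.5},{"dp": [0,0,0],"delta_rot": [0,0,0.8],"fingers": 0.5}]}}

```text
clock: 17.35
position: [0.5121, -0.1417, 0.2052]
ee_rot: [0.048, 0.945, 0.201, 0.255]
contact_force: [-3.8, 1.9, 5.7]
width: 0.0531
gripper_force: 30.2
```

Call:
{"api": "servo_tool", "payload": {"moves": [{"dp": [0,0,0],"delta_rot": [0,0,0.8],"fingers": 0.5},{"dp": [0,0,0],"delta_rot": [0,0,0.8],"fingers": 0.5},{"dp": [0,0,0],"delta_rot": [0,0,0.8],"fingers": 0.5},{"dp": [0,0,0],"delta_rot": [0,0,0.8],"fingers": 0.5},{"dp": [0,0,0],"delta_rot": [0,0,0.8],"fingers": 0.5}]}}

```text
clock: 17.85
position: [0.512, -0.1412, 0.2052]
ee_rot: [-0.004, 0.966, 0.009, 0.259]
contact_force: [-4.6, 3.8, 5.5]
width: 0.0532
gripper_force: 30.3
```

Call:
{"api": "servo_tool", "payload": {"moves": [{"dp": [0,0,0],"delta_rot": [0,0,0.8],"fingers": 0.5},{"dp": [0,0,0],"delta_rot": [0,0,0.8],"fingers": 0.5},{"dp": [0,0,0],"delta_rot": [0,0,0.8],"fingers": 0.5},{"dp": [0,0,0],"delta_rot": [0,0,0.8],"fingers": 0.5},{"dp": [0,0,0],"delta_rot": [0,0,0.8],"fingers": 0.5}]}}

```text
clock: 18.35
position: [0.5121, -0.1408, 0.2052]
ee_rot: [-0.055, 0.948, -0.182, 0.253]
contact_force: [-3.3, 5.4, 6.8]
width: 0.0532
gripper_force: 30.3
```

Call:
{"api": "servo_tool", "payload": {"moves": [{"dp": [0,0,0],"delta_rot": [0,0,0.8],"fingers": 0.5},{"dp": [0,0,0],"delta_rot": [0,0,0.8],"fingers": 0.5},{"dp": [0,0,0],"delta_rot": [0,0,0.8],"fingers": 0.5},{"dp": [0,0,0],"delta_rot": [0,0,0.8],"fingers": 0.5},{"dp": [0,0,0],"delta_rot": [0,0,0.8],"fingers": 0.5}]}}

```text
clock: 18.85
position: [0.5122, -0.1404, 0.2053]
ee_rot: [-0.105, 0.893, -0.367, 0.237]
contact_force: [-1.2, 6.2, 5.9]
width: 0.0531
gripper_force: 30.3
```

Call:
{"api": "servo_tool", "payload": {"moves": [{"dp": [0,0,0],"delta_rot": [0,0,0],"fingers": 0.5},{"dp": [0,0,0],"delta_rot": [0,0,0],"fingers": 0.5}]}}

```text
clock: 19.05
position: [0.5122, -0.1404, 0.2053]
ee_rot: [-0.105, 0.894, -0.366, 0.237]
contact_force: [-0.9, 6.3, 7.5]
width: 0.0529
gripper_force: 30.3
```

Run:
```python
from v import *
st(); go(foot+n*.080,R)
im,d,P,K,T=snap("wrist"); angs(im,K,T,foot)
im2,_,_,K2,T2=snap("top"); angs(im2,K2,T2,foot)
cv2.imwrite("pics/r6.png",np.hstack([cv2.resize(rect(im,K,T,foot,0),(400,400)),cv2.resize(rect(im2,K2,T2,foot,0),(400,400))])[:,:,::-1])
```

```text
{'clock': 19.05, 'qpos': [-0.5531, 0.1404, 2.0786, 0.5613, 0.5424, 1.3653], 'position': [0.5122, -0.1404, 0.2053], 'ee_rot': [-0.1048, 0.8938, -0.366, 0.2373], 'contact_force': [-0.854, 6.273, 7.4732], 'width': 0.0529, 'gripper_force': 30.3497}
dp [0.004 0.006 0.008] rows>= 1.0 rot [-0.03  0.   -8.  ]
dark comps (area,angle,rmin,rmax) [(11411, -2.344, np.float64(38.0), np.float64(67.0)), (534, 1.552, np.float64(42.5), np.float64(66.6)), (111, 2.598, np.float64(54.5), np.float64(66.9)), (68, 2.075, np.float64(54.8), np.float64(66.9)), (68, -0.555, np.float64(54.1), np.float64(66.9))]
 ptr? 17226 -2.65 62.00201609625287 83.98362935715508
dark comps (area,angle,rmin,rmax) [(1898, 2.512, np.float64(55.9), np.float64(67.0)), (1235, -2.833, np.float64(38.0), np.float64(66.9)), (987, 1.913, np.float64(38.0), np.float64(64.7)), (155, -1.282, np.float64(38.1), np.float64(44.9)), (151, -0.758, np.float64(38.0), np.float64(41.9))]
 ptr? 1020 1.557 62.00201609625287 83.83614972074994
 ptr? 9477 2.722 62.00201609625287 83.98362935715508
```

View pics/r6.png

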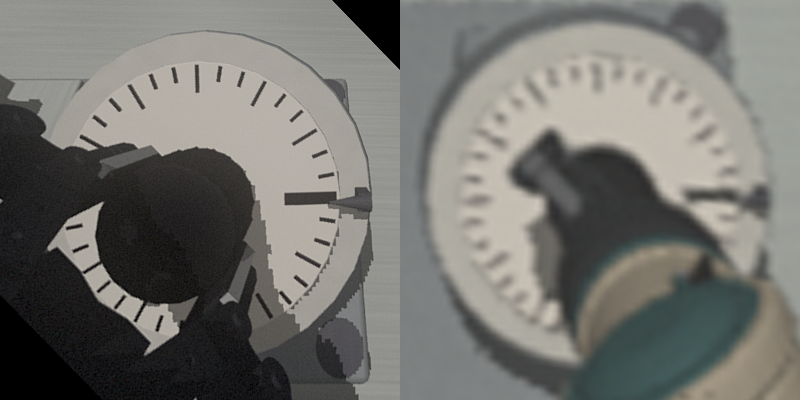

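The left half shows the zero mark's end at about (335,199) and the pointer tip at (335,203), so they are nearly aligned. A zoom for the last bit.

Run:
```python
from v import *
im,d,P,K,T=snap("wrist")
out=[]
for h in(0,.005):
    a=rect(im,K,T,foot,h,N=1600,s=8.)
    c=a[680:920,1100:1500]; out.append(cv2.resize(c,(760,290),interpolation=cv2.INTER_LANCZOS4) if 0 else c)
    g=c.min(-1).astype(int)
    for x in range(0,400,20):   # column -> radius (1100+x-800)/8
        col=g[:,x]; dk=np.where(col<(100 if x<215 else 125))[0]
        if len(dk): print(h,"r",(300+x)/8,"Y-range mm",(120-dk.min())/8,(120-dk.max())/8, col[dk].min())
b=np.vstack(out); cv2.imwrite("pics/r7.png",cv2.resize(b,(500,600))[:,:,::-1])
```

```text
0 r 42.5 Y-range mm 3.625 -2.25 47
0 r 45.0 Y-range mm 3.625 -2.125 40
0 r 47.5 Y-range mm 3.75 -2.25 54
0 r 50.0 Y-range mm 3.75 -2.125 49
0 r 52.5 Y-range mm 3.875 -2.0 50
0 r 55.0 Y-range mm 4.0 -1.875 50
0 r 57.5 Y-range mm 4.0 -1.875 51
0 r 60.0 Y-range mm 12.625 -10.25 44
0 r 62.5 Y-range mm 13.25 -10.625 47
0 r 65.0 Y-range mm 13.875 -11.0 49
0 r 67.5 Y-range mm 4.5 -10.25 47
0 r 70.0 Y-range mm 0.75 -9.0 70
0 r 72.5 Y-range mm 1.25 -6.625 66
0 r 75.0 Y-range mm 1.75 -6.875 62
0 r 77.5 Y-range mm 6.625 -9.375 58
0 r 80.0 Y-range mm 6.625 -9.25 60
0 r 82.5 Y-range mm 6.75 -9.5 56
0 r 85.0 Y-range mm 11.5 -14.875 54
0.005 r 42.5 Y-range mm 5.0 -0.25 86
0.005 r 45.0 Y-range mm 5.125 -0.375 52
0.005 r 47.5 Y-range mm 5.25 -0.5 52
0.005 r 50.0 Y-range mm 5.375 -0.375 50
0.005 r 52.5 Y-range mm 5.375 -0.25 51
0.005 r 55.0 Y-range mm 5.5 -0.25 51
0.005 r 57.5 Y-range mm 5.5 -0.125 50
0.005 r 60.0 Y-range mm 14.0 -8.25 42
0.005 r 62.5 Y-range mm 14.375 -8.5 49
0.005 r 65.0 Y-range mm 15.0 -9.25 42
0.005 r 67.5 Y-range mm 5.875 -14.875 68
0.005 r 70.0 Y-range mm 2.375 -6.875 70
0.005 r 72.5 Y-range mm 3.125 -4.75 66
0.005 r 75.0 Y-range mm 3.5 -5.0 56
0.005 r 77.5 Y-range mm 8.125 -7.25 54
0.005 r 80.0 Y-range mm 8.125 -7.5 62
0.005 r 82.5 Y-range mm 7.5 -14.875 53
0.005 r 85.0 Y-range mm -1.0 -1.875 117
```

View pics/r7.png

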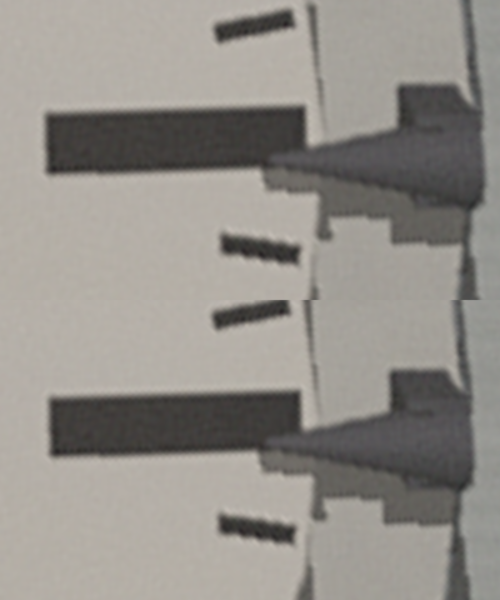

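The zoom shows (lower half, the pointer's own height) the pointer tip at (262,442); the mark's centreline lies at about row 138 in the upper half (the dial's own height). The residual is about 0.5 mm, so I turn another 0.01 rad, then release and back off.

Call:
{"api": "servo_tool", "payload": {"moves": [{"dp": [0,0,0],"delta_rot": [0,0,0.1],"fingers": 0.5},{"dp": [0,0,0],"delta_rot": [0,0,0],"fingers": 0.5},{"dp": [0,0,0],"delta_rot": [0,0,0],"fingers": 0.5}]}}

```text
clock: 19.5
position: [0.5122, -0.1404, 0.2053]
ee_rot: [-0.106, 0.892, -0.37, 0.237]
contact_force: [-2.1, 6.8, 6.4]
width: 0.0529
gripper_force: 30.4
```

Call:
{"api": "servo_tool", "payload": {"moves": [{"dp": [0,0,0],"delta_rot": [0,0,0],"fingers": 0.65},{"dp": [0,0,0],"delta_rot": [0,0,0],"fingers": 0.75},{"dp": [0,0,0],"delta_rot": [0,0,0],"fingers": 1},{"dp": [0,0,0],"delta_rot": [0,0,0],"fingers": 1},{"dp": [0,0,0],"delta_rot": [0,0,0],"fingers": 1}]}}

```text
clock: 20.0
position: [0.5125, -0.1422, 0.2042]
ee_rot: [-0.105, 0.892, -0.371, 0.237]
contact_force: [0.1, 0.3, 1.0]
width: 0.0856
gripper_force: 0.0
```

Call:
{"api": "servo_tool", "payload": {"moves": [{"dp": [0,0,-0.08],"delta_rot": [0,0,0],"fingers": 1},{"dp": [0,0,-0.15],"delta_rot": [0,0,0],"fingers": 1},{"dp": [0,0,-0.2],"delta_rot": [0,0,0],"fingers": 1},{"dp": [0,0,-0.15],"delta_rot": [0,0,0],"fingers": 1},{"dp": [0,0,0],"delta_rot": [0,0,0],"fingers": 1}]}}

```text
clock: 20.5
position: [0.4548, -0.1443, 0.3087]
ee_rot: [-0.104, 0.891, -0.371, 0.241]
contact_force: [0.5, -0.3, -0.1]
width: 0.0854
gripper_force: 0.0
```

Run:
```python
from v import *
st()
im,d,P,K,T=snap("wrist","w8.png")
for A in (P,):
    m=(A[...,2]>.098)&(A[...,2]<.125)&(abs(A[...,0]-.576)<.12)&(abs(A[...,1]-.071)<.06)
    p=A[m].astype(np.float32); print(len(p),cv2.minAreaRect(p[:,:2]*1000) if len(p)>5 else "")
out=[rect(im,K,T,foot,h,N=1600,s=8.)[680:920,1100:1500] for h in(0,.005)]
a=cv2.resize(np.vstack(out),(400,480)); b=cv2.resize(rect(im,K,T,foot,0),(400,480))
cv2.imwrite("pics/r8.png",np.hstack([a,b])[:,:,::-1]); angs(im,K,T,foot)
```

```text
{'clock': 20.5, 'qpos': [-0.6495, -0.0635, 1.994, 0.436, 0.8267, 1.4739], 'position': [0.4548, -0.1443, 0.3087], 'ee_rot': [-0.1035, 0.8911, -0.3705, 0.2409], 'contact_force': [0.521, -0.3333, -0.056], 'width': 0.0854, 'gripper_force': 0.0}
1793 ((575.04931640625, 71.35365295410156), (150.68115234375, 62.193992614746094), 1.5839858055114746)
dark comps (area,angle,rmin,rmax) [(689, -2.362, np.float64(38.0), np.float64(42.5)), (490, 1.561, np.float64(42.5), np.float64(66.6))]
 ptr? 5991 -2.815 62.00806399170998 83.98362935715508
 ptr? 976 1.584 62.00201609625287 83.98362935715508
```

View pics/r8.png

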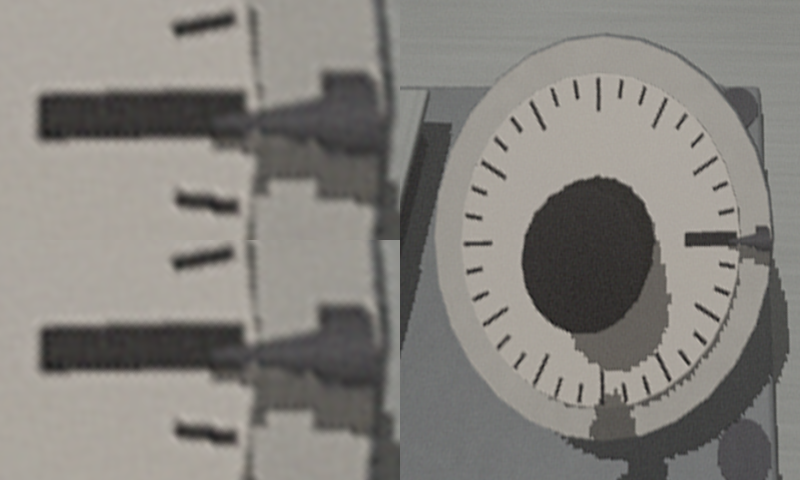

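The final view shows the zero mark (row about 114, dial height) and the pointer tip (row about 115, pointer height) within about 0.2 mm. The tray is at (575,71) mm with the arm clear. Handing in.

```bash
python3 -c "
from rig import manip
print(manip.sign_off())"
```

```text
the job is handed in; nothing more can be done
None
```

The job is handed in: the top tray stands upright, centred on the platform to about 1 mm and lengthways along it, and the zero mark is within about 0.2 mm of the pointer tip. After the lift the other two trays were still nested in place, and I saw nothing else disturbed. The gripper is clear of everything, at 20.5 s on the robot's clock.

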